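Put a miniature etching to press

TASK

Put the small print on the grey base to press: lay the cream pad squarely over the print, then the plywood pressing board squarely on the pad, running the same way. Then gently stand the two metal weights upright on the board, one on the middle of each half (either way round), so that the print is pressed evenly. Leave the lino block and the ink tin where they are.

Things in the scene. Friction and masses are not known exactly. Their poses are not given: they have to be found in the camera images.
- base: Flat grey laminated pressing base, 170 (its x) by 116 (its y) by 18 mm high, fixed to the table, with the small black-and-white print (paper 100 mm along x, 44 mm along y) lying exactly at its middle. Origin: centre of the underside; the print's face is 18 mm above it. z is up. It may be on the left or the right of the table.
- pad: Cream rigid pad of museum board, 120 (x) by 60 (y) by 10 mm thick, 40 to 65 g, loose, lying flat. Origin: centre of the underside, z up. Take it across its 60 mm width, at the middle.
- board: Plywood pressing board with striped edges, 120 (x) by 60 (y) by 15 mm thick, 70 to 120 g, loose, lying flat. Origin: centre of the underside, z up. Its halves lie to either side of the origin along x: the middles of the halves are at x = +30 and -30 mm.
- iron: Black cast-iron weight, round, 0.3 to 0.5 kg: body 46 mm in diameter and 34 mm high, a waist, and on top a round knob 22 mm in diameter from 46 to 60 mm above the underside; 64 mm high overall. Origin: centre of the underside, z up. It stands upright.
- brass: Brass weight, round, 0.3 to 0.5 kg: body 40 mm in diameter and 38 mm high, a waist, and on top a round knob 20 mm in diameter from 47 to 60 mm above the underside; 64 mm high overall. Origin: centre of the underside, z up. It stands upright.
- lino: Bystander, leave alone: wood-mounted lino block, grey-green carved face, 75 by 75 by 22 mm, loose. Origin: centre of the underside.
- tin: Bystander, leave alone: closed round ink tin with a red-topped lid, 69 mm in diameter, 43 mm high, loose. Origin: centre of the underside.
- slab: Bystander, fixed: glass inking slab, 190 (x) by 130 (y) mm, with an ink roller (up to 46 mm high) and an ink knife on it. Origin: centre of the underside.
Mind the look-alikes: they are no part of the job. There is more than one size of the iron; the job needs the largest.

How it is judged:
By the outcome, as a careful person would: the job done as asked, in the order asked, and still so for the second after the job is handed in, with the robot touching nothing.
It also fails if it takes over 106 s, if anything falls off the work surface, if the arm or the gripper's body presses on something with over 40 N, if the wrist force passes 120 N, or if a joint passes its speed limit or range.

ROBOT

A 7-joint arm with a two-finger parallel gripper is mounted at the origin on the work surface. World frame = base frame: x ahead of the robot, y to its left, z up, the work surface at z = 0. Lengths are in m, angles in rad, forces in N, time in s.
With the tool pointing down it reaches from about 0.425 to 0.925 m from the base axis. Payload 6.8 kg.
Tool frame: the origin (TCP) lies on the mounting face of the last link; the fingertips stand 173 mm ahead of it and the grasp point (between the pads) lies 155 mm ahead of it; x points along the fingers, z is the direction in which the jaws open and shut, and the axes are right-handed (so a half turn about x gives the same grasp; the last joint's range is limited). The gripper opens to 85 mm and grips with 20 to 120 N. Pads are 22 mm wide; open, the fingers measure 114 mm over their backs; the gripper's body (76 mm by 85 mm) begins 54 mm behind the grasp point. The pads swing forward as they close: fully open they stand 13 mm farther back than shut.
Start: joints at [-1.347, 0.477, 0.022, 1.555, -0.011, 1.109, -0.083], TCP at [0.22, 0.638, 0.405] pointing down, gripper open.
Joint ranges: [-2.96, 2.96], [-0.34, 2.1], [-1.41, 1.46], [0.24, 2.44], [-1.37, 4.51], [0.17, 1.92], [-2.96, 2.96]. Speed limits (rad/s): [2.39, 2.39, 3.14, 3.14, 3.14, 3.14, 3.14].

INTERFACE

Orientations are given as a 3x3 rotation matrix whose columns are the frame's x, y, z axes.
In Python, from rig import ctrl, eyes gives the robot as it stands.
- The arm moves only by the tool jog_arm, never from a script. Its argument "deltas" is one flat list of numbers, 4 for each row, row after row: the shift along the world's x, y, z in cm, then the turn about the world's z in rad. A call has 1 to 20 rows; each row is the pose to reach, as a shift and turn from the pose commanded when the call began; what a row does not reach only later rows make up. A row lasts 1/10 s, in which the tool goes at most 50 mm and 8.59 degrees, less where a joint would pass 70% of its speed; a pose out of reach is approached as far as the arm can. A call with a gripper value outside its range is refused whole. "claw" is the opening, from 0 (shut) to 1 (fully open), set as the call begins (left out, the last holds). The fingers move at their own pace and stop on an object; "squeeze" is the grip in N (left out, the last holds). Time passes only in rows, so rows that repeat a pose let the fingers close. It gives the time, the measured TCP pose, the force and the opening at its end, in the units of the state.
- ctrl.get_state(): the state, without advancing time (a new reading comes with each control period).
- eyes.read_camera(name): name is "scene" or "top" or "wrist"; returns (picture, depth): 420x560x3 uint8, red, green, blue; 420x560 float32, m along the optical axis (not along the pixel's ray), 0 where there is no reading.
- eyes.camera_info(name): a dict with "intrinsics" (3x3 intrinsics, pixels), "T" (4x4, takes a point from camera to world coordinates). Camera axes: x right, y down, z forward; pixel columns grow to the right and rows downward; lengths in m; the calibration is good to about 2 mm. The wrist camera is an equidistant fisheye: a pixel r from the principal point sees the ray r / f radians off the axis. A picture is of the moment at which its call begins: read the wrist's pose just before it. camera_info takes no time and is no camera call; for the wrist camera it gives the pose at the moment of the call.
- ctrl.finish_job(): hands the job in, once; it reports no verdict.
The state is a dict: "time": time; "joint_positions": joint angles; "qvel": joint speeds; "joint_efforts": joint torques, N m; "eef_pos": TCP position; "orientation": TCP orientation; "force": force on the tool from outside, world axes, zero at the start; "wrist_torque": the same for the moment, N m; "width": finger opening in m.
Only numpy, scipy, OpenCV 4.12 (cv2) and the standard library are available. Lean on these libraries where they do the work, as an engineer would, in place of code of your own. Each camera call takes 0.05 s, during which the arm holds its last target. There are 200 camera calls.

## Working session

There is one attempt and no reset: what is moved stays moved. The work goes in short steps, Python scripts to look and compute and a tool call to move; the robot and the scene stay as the last step left them, time stands still between calls to the robot, and variables do not carry over. Pictures are saved under pics/ and viewed, about 12 in all and at most 16, crops included, and the job is handed in when it is done.

Besides the shell and the picture viewer there is one more tool, called after "Emit:" as a command line: name --argument value ..., lists and objects as JSON in quotes. jog_arm: Moves the arm, as the interface text tells. Its arguments: {"type":"object","properties":{"deltas":{"type":"array"},"claw":{"type":"number"},"squeeze":{"type":"number"}},"required":["deltas"]}

```bash
ls; mkdir -p pics; python3 - <<'E'
from rig import ctrl, eyes
import cv2, numpy as np
s=ctrl.get_state(); print({k:np.round(v,3).tolist() for k,v in s.items()})
for n in ("scene","top"):
    p,d=eyes.read_camera(n); cv2.imwrite(f"pics/{n}0.png",p[:,:,::-1]); np.savez(f"{n}0.npz",p=p,d=d)
    i=eyes.camera_info(n); print(n,np.round(i["intrinsics"],2).tolist(),np.round(i["T"],4).tolist())
E
```

```text
pics
{'time': 0.0, 'joint_positions': [-1.347, 0.478, 0.022, 1.556, -0.011, 1.109, -0.083], 'qvel': [0.001, 0.0, 0.002, -0.001, 0.001, 0.001, -0.0], 'joint_efforts': [-0.0, -59.648, 1.608, -28.119, 0.012, 0.009, 0.0], 'eef_pos': [0.22, 0.638, 0.404], 'orientation': [[-0.0, -0.945, 0.326], [-0.002, 0.326, 0.945], [-1.0, -0.0, -0.002]], 'force': [0.124, -0.217, 0.568], 'wrist_torque': [0.023, 0.013, 0.001], 'width': 0.086}
scene [[522.19, 0.0, 281.84], [0.0, 522.19, 208.06], [0.0, 0.0, 1.0]] [[0.8257, 0.3175, -0.4663, 0.986], [0.5636, -0.4279, 0.7066, -0.7117], [0.0248, -0.8462, -0.5322, 0.5737], [0.0, 0.0, 0.0, 1.0]]
top [[382.08, 0.0, 273.21], [0.0, 382.08, 210.44], [0.0, 0.0, 1.0]] [[0.0297, -0.9905, 0.1345, 0.3797], [-0.9995, -0.0305, -0.0032, -0.0164], [0.0073, -0.1343, -0.9909, 0.9486], [0.0, 0.0, 0.0, 1.0]]
```

View pics/top0.png

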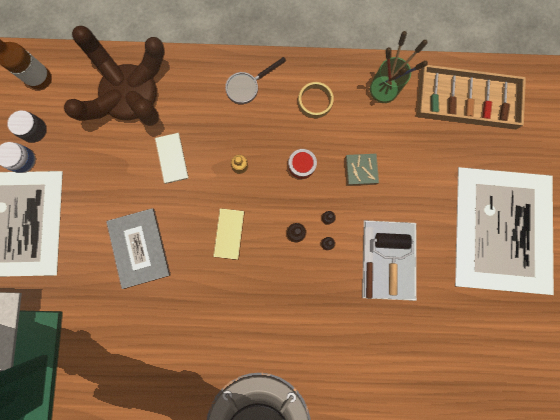

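View pics/scene0.png

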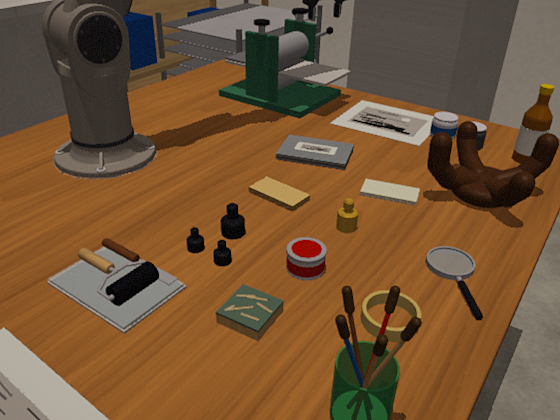

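The top view shows these candidates:
- **Base with the small print:** (138,247). The two large prints at (25,225) and (505,230) are look-alikes.
- **Pad:** the cream piece at (171,157).
- **Board:** the plywood piece at (229,233).
- **Iron:** the one at (297,232) looks largest, against (328,217) and (328,243).
- **Brass:** (239,162). The ring and the magnifier are clutter.
- **Obstacle:** the brown object at (125,90).

```bash
cat > h.py <<'E'
import numpy as np, cv2
from rig import ctrl, eyes
def rays(name,uv,info=None):
    i=info or eyes.camera_info(name); K,T=i["intrinsics"],np.array(i["T"])
    uv=np.atleast_2d(np.asarray(uv,float)); q=(uv-[K[0][2],K[1][2]])/[K[0][0],K[1][1]]
    if name=="wrist":
        r=np.linalg.norm(q,axis=1,keepdims=True)+1e-12; d=np.hstack([q/r*np.sin(r),np.cos(r)])
    else: d=np.hstack([q,np.ones((len(q),1))])
    return T[:3,3],d@T[:3,:3].T
def onplane(name,uv,z,info=None):
    o,d=rays(name,uv,info); return (o+d*((z-o[2])/d[:,2:]))[:,:2]
def project(name,P,info=None):
    i=info or eyes.camera_info(name); K,T=i["intrinsics"],np.array(i["T"])
    p=(np.atleast_2d(P)-T[:3,3])@T[:3,:3]
    if name=="wrist":
        r=np.linalg.norm(p[:,:2],axis=1); th=np.arctan2(r,p[:,2]); q=p[:,:2]/(r[:,None]+1e-12)*th[:,None]
    else: q=p[:,:2]/p[:,2:]
    return q*[K[0][0],K[1][1]]+[K[0][2],K[1][2]]
def blob(mask,seed):
    """contour of the mask component nearest to seed"""
    cs=[c for c in cv2.findContours(mask.astype(np.uint8),cv2.RETR_EXTERNAL,cv2.CHAIN_APPROX_NONE)[0] if cv2.contourArea(c)>25]
    return max(cs,key=lambda c:cv2.pointPolygonTest(c,tuple(map(float,seed)),True))[:,0].astype(float)
def rect(xy):
    """centre, long, short (m), yaw of the long side"""
    (c,(w,h),a)=cv2.minAreaRect((xy*1000).astype(np.float32)); a=np.radians(a)
    if w<h: w,h,a=h,w,a+np.pi/2
    return np.array(c)/1000,w,h,(a+np.pi/2)%np.pi-np.pi/2
def worldmap(name,d,info=None):
    v,u=np.indices(d.shape); o,r=rays(name,np.c_[u.ravel(),v.ravel()],info)
    return (o+r*d.ravel()[:,None]).reshape(d.shape+(3,))
E
python3 - <<'E'
from h import *
f=np.load("top0.npz"); p,d=f["p"],f["d"]; W=worldmap("top",d)
print("table z",np.median(W[280:300,200:300,2]))
for n,(u,v) in dict(base=(118,247),pad=(171,157),board=(229,233),iron=(297,232),i2=(328,217),i3=(328,243),brass=(239,162),lino=(362,169),tin=(302,162),hand=(125,90)).items():
    print(n,np.round(W[v,u],3), np.round(W[v-8:v+9,u-8:u+9,2].max(),3),p[v,u])
print("hand max",W[30:125,65:165,2].max())
hsv=cv2.cvtColor(p,cv2.COLOR_RGB2HSV)
for n,(u,v) in dict(wood=(230,280),pad=(171,157),board=(229,233),base=(118,247),brass=(239,165)).items(): print(n,hsv[v,u])
c=p[120:300,100:350]; cv2.imwrite("pics/crop0.png",cv2.resize(c,None,fx=3.2,fy=3.2,interpolation=cv2.INTER_CUBIC)[:,:,::-1])
E
```

```text
table z -0.00021224292218186003
base [0.405 0.353 0.018] 0.949 [145 142 136]
pad [0.635 0.242 0.012] 0.949 [227 227 208]
board [0.447 0.087 0.017] 0.021 [227 218 153]
iron [ 0.451 -0.076  0.063] 0.949 [84 73 64]
i2 [ 0.491 -0.15   0.044] 0.949 [59 43 35]
i3 [ 0.429 -0.151  0.043] 0.949 [61 45 37]
brass [0.613 0.065 0.066] 0.067 [148 110  55]
lino [ 0.616 -0.237  0.023] 0.949 [113 120  97]
tin [ 0.624 -0.086  0.041] 0.048 [189  50  41]
hand [0.793 0.358 0.045] 0.056 [83 58 39]
hand max 0.9485830230986918
wood [ 13 155 165]
pad [ 30  21 227]
board [ 26  83 227]
base [ 20  16 145]
brass [ 17 157 148]
```

View pics/crop0.png

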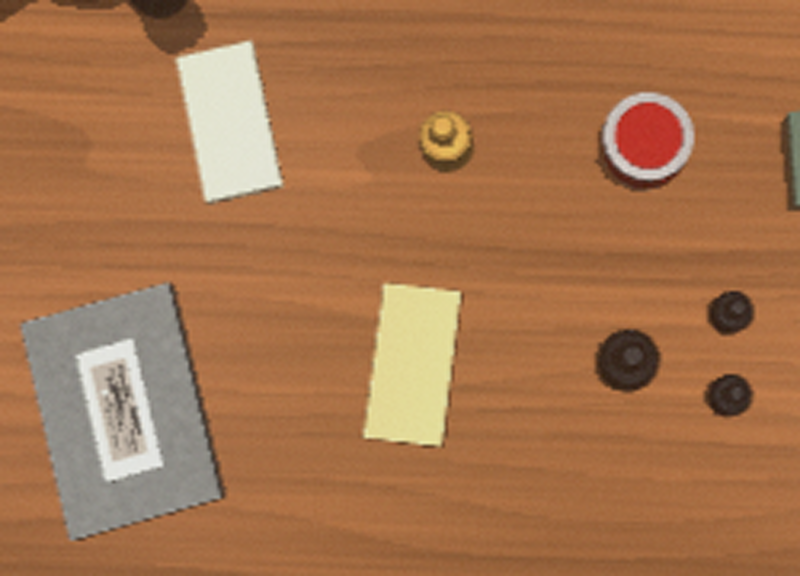

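The crop confirms the choice: print on the grey base, cream pad at upper left, plywood board at centre, and the iron at crop (628,360), clearly the largest and 63 mm high. Now I'll measure poses.

```bash
python3 - <<'E'
from h import *
p=np.load("top0.npz")["p"]; d=np.load("top0.npz")["d"]; hsv=cv2.cvtColor(p,cv2.COLOR_RGB2HSV); H,S,V=[hsv[...,i].astype(int) for i in range(3)]
def r(n,m,seed,z):
    c,l,w,a=rect(onplane("top",blob(m,seed),z)); print(n,np.round(c,4),"size",round(l,1),round(w,1),"yaw",round(a,3))
r("base",(S<70),(118,247),.018); 
m=(S<60)&(V>185); r("print",m,(128,260),.018)
r("pad",(S<60)&(V>150),(171,157),.010)
r("board",(S<115)&(V>150)&(H>20),(229,233),.015)
W=worldmap("top",d)
for n,(u,v) in dict(iron=(297,232),brass=(239,162)).items():
    s=(slice(v-14,v+15),slice(u-14,u+15)); w=W[s].reshape(-1,3)
    for lo,hi in ((.056,.068),(.030,.040)):
        k=w[(w[:,2]>lo)&(w[:,2]<hi)]; print(n,len(k),np.round((k.min(0)+k.max(0))/2,4),np.round(k.mean(0),4),np.round(np.ptp(k,axis=0),3))
# hand obstacle heights
w=W[30:125,65:165].reshape(-1,3); w=w[(d[30:125,65:165].ravel()>0)]; k=w[w[:,2]>.03]; print("hand",k.min(0),k.max(0))
E
```

```text
base [0.4052 0.3068] size 169.3 117.4 yaw 0.308
print [0.4055 0.3083] size 99.8 44.1 yaw 0.305
pad [0.634  0.2416] size 120.0 60.6 yaw 0.26
board [0.4467 0.0881] size 118.2 58.6 yaw -0.083
iron 68 [ 0.4536 -0.0773  0.0616] [ 0.4534 -0.0767  0.0622] [0.019 0.021 0.009]
iron 189 [ 0.4538 -0.0769  0.0338] [ 0.4532 -0.0765  0.0334] [0.044 0.041 0.007]
brass 55 [0.6205 0.0672 0.062 ] [0.6199 0.0675 0.0626] [0.018 0.017 0.01 ]
brass 136 [0.6198 0.0681 0.0351] [0.617  0.0681 0.0368] [0.038 0.039 0.01 ]
hand [0.69044565 0.25505937 0.03011833] [0.90193977 0.46439671 0.15487784]
```

Emit:
jog_arm --deltas '[41.4, -39.6, -8, 0.592, 41.4, -39.6, -8, 0.592, 41.4, -39.6, -8, 0.592, 41.4, -39.6, -8, 0.592, 41.4, -39.6, -8, 0.592, 41.4, -39.6, -8, 0.592, 41.4, -39.6, -8, 0.592, 41.4, -39.6, -8, 0.592, 41.4, -39.6, -8, 0.592, 41.4, -39.6, -8, 0.592, 41.4, -39.6, -8, 0.592, 41.4, -39.6, -8, 0.592, 41.4, -39.6, -12, 0.592, 41.4, -39.6, -12, 0.592, 41.4, -39.6, -12, 0.592, 41.4, -39.6, -12, 0.592]' --claw 1 --squeeze 30

```text
time: 1.7
eef_pos: [0.6337, 0.2436, 0.2862]
orientation: [[0.001, -0.966, -0.259], [0.001, -0.259, 0.966], [-1.0, -0.001, 0.001]]
force: [-0.3, -0.0, -0.1]
width: 0.0854
```

```bash
cat >> h.py <<'E'
def snap(name,file):
    i=eyes.camera_info(name); p,d=eyes.read_camera(name); cv2.imwrite(f"pics/{file}.png",p[:,:,::-1])
    return p,d,i
def hsv(p):
    h=cv2.cvtColor(p,cv2.COLOR_RGB2HSV); return [h[...,i].astype(int) for i in range(3)]
def tcp():
    s=ctrl.get_state(); R=np.array(s["orientation"]); print("t",round(s["time"],2),"tcp",np.round(s["eef_pos"],4),"jaw yaw",round(np.arctan2(R[1,2],R[0,2]),3),"F",np.round(s["force"],1),"w",round(s["width"],4)); return s
E
python3 - <<'E'
from h import *
tcp(); p,d,i=snap("wrist","w1"); print(np.round(i["intrinsics"],1).tolist(),np.round(i["T"],3).tolist())
np.savez("w1.npz",p=p,d=d)
print(project("wrist",[[.634,.2416,.01]],i))
H,S,V=hsv(p); print(hsv(p)[1][::60,::60])
E
```

```text
t 1.7 tcp [0.6337 0.2436 0.2862] jaw yaw 1.833 F [-0.3 -0.  -0.1] w 0.0854
[[325.2, 0.0, 285.1], [0.0, 325.2, 211.4], [0.0, 0.0, 1.0]] [[-0.259, 0.916, 0.305, 0.555], [0.966, 0.245, 0.083, 0.223], [0.001, 0.316, -0.949, 0.256], [0.0, 0.0, 0.0, 1.0]]
[[282.1646097  210.35358632]]
[[143 138  99 139 140 128 134   8   4 139]
 [137 136 134 141 135 133 131   6   4 142]
 [178 139 137 139 137 133 126 137 140 136]
 [138 138 139 140 141  42 137 136 140 136]
 [138 136 137 137 139  41 130 136 140 124]
 [144 139 138  36 137 135 140 130 140 139]
 [ 25  18  23  18 136 141 118  41  31   8]]
```

View pics/w1.png

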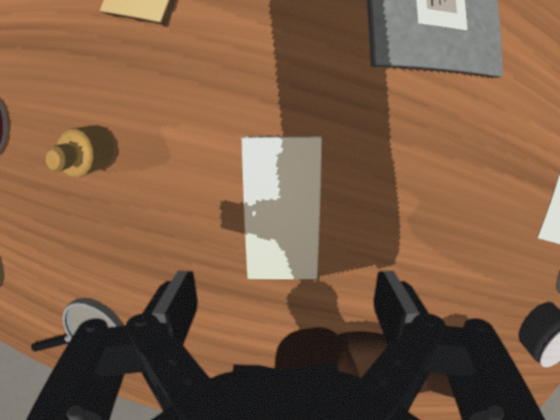

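Wrist view: the pad spans (242,137)–(321,279), midway between the fingertips at (195,275) and (377,275). Next I'll measure it from here.

```bash
cat >> h.py <<'E'
def meas(n,m,seed,z,i,name="wrist"):
    c,l,w,a=rect(onplane(name,blob(m,seed),z,i)); print(n,np.round(c,4),"size",round(l,1),round(w,1),"yaw",round(a,3)); return c,a
E
python3 - <<'E'
from h import *
s=tcp(); i=eyes.camera_info("wrist"); p=np.load("w1.npz")["p"]; d=np.load("w1.npz")["d"]
H,S,V=hsv(p); m=cv2.morphologyEx(((S<75)&(V>70)).astype(np.uint8),cv2.MORPH_OPEN,np.ones((3,3)))
meas("pad",m,(290,240),.010,i)
# fingertips: nearest points with depth
W=worldmap("wrist",d,i)
from numpy import s_
# depth is along optical axis -> rescale for the fisheye
v,u=np.indices(d.shape); o,r=rays("wrist",np.c_[u.ravel(),v.ravel()],i); ax=np.array(i["T"])[:3,2]
P=(o+r*(d.ravel()/(r@ax))[:,None]).reshape(d.shape+(3,))
for q in ((285,190),(285,380),(275,190),(275,380),(300,180),(300,390)): print(q,np.round(P[q],4))
for s_ in (np.s_[265:330,150:200],np.s_[265:330,372:420]):
    k=P[s_].reshape(-1,3); k=k[(k[:,2]>.06)]; print("lowest",np.round(k[k[:,2]<np.percentile(k[:,2],5)].mean(0),4),k[:,2].min())
E
```

```text
t 1.75 tcp [0.6338 0.2436 0.2865] jaw yaw 1.833 F [-0.3 -0.1  0. ] w 0.0854
pad [0.6365 0.2415] size 122.4 61.3 yaw 0.263
(285, 190) [0.639  0.201  0.1351]
(285, 380) [0.617  0.2833 0.1351]
(275, 190) [0.6352 0.1999 0.1329]
(275, 380) [0.6133 0.2824 0.1327]
(300, 180) [0.6378 0.2003 0.1493]
(300, 390) [0.6152 0.2829 0.1501]
lowest [0.6443 0.202  0.1298] 0.12610069210793062
lowest [0.622  0.285  0.1299] 0.12672432489085877
```

Emit:
jog_arm --deltas '[0.15, -0.1, -4, 0, 0.15, -0.1, -8, 0, 0.15, -0.1, -10, 0, 0.15, -0.1, -11, 0, 0.15, -0.1, -11.4, 0, 0.15, -0.1, -11.4, 0, 0.15, -0.1, -11.4, 0, 0.15, -0.1, -11.4, 0]'

```text
time: 2.55
eef_pos: [0.636, 0.2414, 0.1722]
orientation: [[0.002, -0.966, -0.257], [0.001, -0.257, 0.966], [-1.0, -0.002, 0.0]]
force: [0.1, 0.5, 0.4]
width: 0.0855
```

Emit:
jog_arm --deltas '[0, 0, 0, 0, 0, 0, 0, 0, 0, 0, 0, 0, 0, 0, 0, 0, 0, 0, 0, 0, 0, 0, 0, 0, 0, 0, 0, 0]' --claw 0.5 --squeeze 30

```text
time: 3.25
eef_pos: [0.6356, 0.2413, 0.1715]
orientation: [[0.001, -0.966, -0.257], [0.0, -0.257, 0.966], [-1.0, -0.001, 0.0]]
force: [-1.3, -0.7, 6.2]
width: 0.059
```

```bash
python3 - <<'E'
from h import *
tcp(); p,d,i=snap("wrist","w2")
E
```

```text
t 3.25 tcp [0.6356 0.2413 0.1715] jaw yaw 1.831 F [-1.3 -0.7  6.2] w 0.059
```

View pics/w2.png

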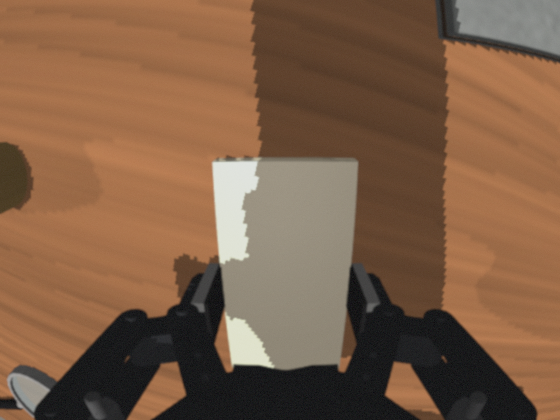

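The pad is gripped across its middle at (222–350, 280), width 59 mm. Next: lift it and carry it over the base.

Emit:
jog_arm --deltas '[0, 0, 1, 0, 0, 0, 3, 0, 0, 0, 6, 0, -4, 1, 7, 0, -8, 2, 7, 0.01, -12, 3, 7, 0.02, -16, 5, 7, 0.03, -20, 6, 7, 0.047, -22.5, 6.6, 7, 0.047, -23, 6.6, 6, 0.047, -23, 6.6, 6, 0.047, -23, 6.6, 6, 0.047]'

```text
time: 4.5
eef_pos: [0.4065, 0.3067, 0.2307]
orientation: [[0.001, -0.954, -0.301], [-0.0, -0.301, 0.954], [-1.0, -0.001, -0.0]]
force: [-0.2, 0.3, -0.3]
width: 0.0591
```

```bash
python3 - <<'E'
from h import *
tcp(); p,d,i=snap("top","t1"); H,S,V=hsv(p)
m=cv2.morphologyEx(((S<70)&(V<185)&(V>90)).astype(np.uint8),cv2.MORPH_OPEN,np.ones((3,3)))
p,d,i=snap("wrist","w3"); np.savez("w3.npz",p=p)
E
```

```text
t 4.5 tcp [0.4065 0.3067 0.2307] jaw yaw 1.877 F [-0.2  0.3 -0.3] w 0.0591
```

View pics/w3.png

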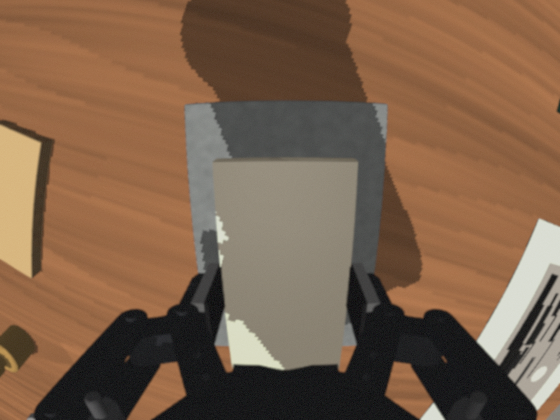

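```bash
python3 - <<'E'
from h import *
s=tcp(); i=eyes.camera_info("wrist")
z=s["eef_pos"][2]-.1715
P=onplane("wrist",[(214,161),(357,159)],z+.010,i); B=onplane("wrist",[(185,104),(387,104)],.018,i)
for n,Q,L in (("pad",P,.06),("base",B,.085)):
    m=Q.mean(0); e=Q[1]-Q[0]; w=np.linalg.norm(e); t=e/w; nrm=np.array([-t[1],t[0]])
    if nrm[0]<0: nrm=-nrm
    print(n,"w",w,"centre",m+nrm*L,"yaw",np.arctan2(nrm[1],nrm[0]))
E
```

```text
t 4.6 tcp [0.4069 0.3067 0.2309] jaw yaw 1.876 F [ 0.3  0.1 -1.3] w 0.059
pad w 0.05932779875067639 centre [0.40647965 0.30767428] yaw 0.31925777057183474
base w 0.11513552683744545 centre [0.40666552 0.30730774] yaw 0.3055540238264278
```

Emit:
jog_arm --deltas '[0, 0, -1.5, 0, 0, 0, -2.8, 0, 0, 0, -3.4, 0, 0, 0, -3.8, 0, 0, 0, -4.0, 0, 0, 0, -4.1, 0, 0, 0, -4.1, 0, 0, 0, -4.1, 0]'

```text
time: 5.4
eef_pos: [0.4055, 0.3073, 0.19]
orientation: [[0.0, -0.953, -0.302], [0.0, -0.302, 0.953], [-1.0, -0.001, 0.0]]
force: [-0.7, -0.2, -0.5]
width: 0.059
```

Emit:
jog_arm --deltas '[0, 0, -0.06, 0, 0, 0, -0.1, 0, 0, 0, -0.1, 0, 0, 0, -0.1, 0]'

```text
time: 5.8
eef_pos: [0.4055, 0.3073, 0.1894]
orientation: [[0.0, -0.953, -0.302], [0.0, -0.302, 0.953], [-1.0, -0.001, 0.0]]
force: [-1.0, -1.2, 6.2]
width: 0.0592
```

Contact made. Now release and rise.

Emit:
jog_arm --deltas '[0, 0, 0, 0, 0, 0, 0.1, 0, 0, 0, 0.1, 0, 0, 0, 0.1, 0, 0, 0, 0.1, 0]' --claw 1

```text
time: 6.3
eef_pos: [0.4054, 0.3072, 0.1896]
orientation: [[-0.0, -0.953, -0.302], [-0.0, -0.302, 0.953], [-1.0, 0.0, -0.0]]
force: [0.3, 0.0, 0.8]
width: 0.0858
```

Emit:
jog_arm --deltas '[0, 0, 1, 0, 0, 0, 4, 0, 0, 0, 9, 0, 2, -5, 9, -0.1, 4, -10, 9, -0.2, 4, -14, 9, -0.3, 4.1, -18, 9, -0.38, 4.1, -22, 9, -0.38, 4.1, -22, 9, -0.38, 4.1, -22, 9, -0.38, 4.1, -22, 9, -0.38]'

```text
time: 7.4
eef_pos: [0.4465, 0.0883, 0.2801]
orientation: [[0.001, -0.997, 0.071], [0.001, 0.071, 0.997], [-1.0, -0.001, 0.001]]
force: [1.4, 0.3, 0.5]
width: 0.0852
```

```bash
python3 - <<'E'
from h import *
s=tcp(); p,d,i=snap("top","t2"); H,S,V=hsv(p)
meas("base",(S<70)&(V>60),(118,247),.018,i,"top")
meas("pad",(S<60)&(V>165),(138,247),.028,i,"top")
p,d,i=snap("wrist","w4"); H,S,V=hsv(p); np.savez("w4.npz",p=p)
print(project("wrist",[[.4467,.0881,.015]],i)); u,v=project("wrist",[[.4467,.0881,.015]],i)[0].astype(int); print(H[v,u],S[v,u],V[v,u])
t=cv2.imread("pics/t2.png")[180:320,60:280]; w=cv2.imread("pics/w4.png")
cv2.imwrite("pics/m4.png",np.vstack([cv2.resize(t,(440,280)),cv2.resize(w,(440,320))]))
E
```

```text
t 7.4 tcp [0.4465 0.0883 0.2801] jaw yaw 1.499 F [1.4 0.3 0.5] w 0.0852
base [0.292  0.1413] size 600.8 431.8 yaw 0.149
pad [0.4043 0.3092] size 122.3 63.0 yaw 0.308
[[284.41778647 215.77543488]]
18 97 137
```

View pics/m4.png

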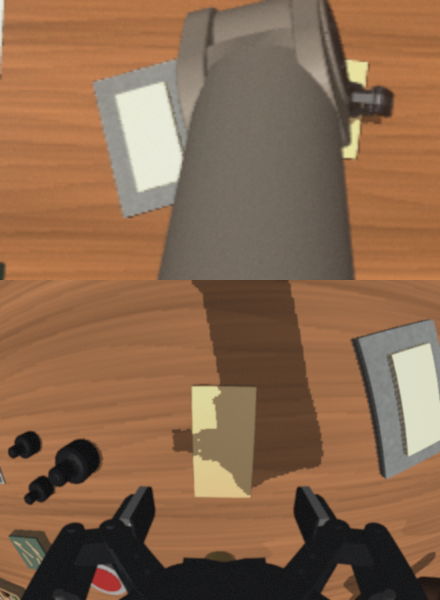

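The pad lies squarely on the base (upper half), and the board sits centred under the open jaws (lower half). Measuring the board from here.

```bash
python3 - <<'E'
from h import *
tcp(); i=eyes.camera_info("wrist"); p=np.load("w4.npz")["p"]; H,S,V=hsv(p)
m=cv2.morphologyEx(((H>=15)&(S<118)&(V>80)).astype(np.uint8),cv2.MORPH_OPEN,np.ones((5,5)))
b=blob(m,(284,215)); print(b.min(0),b.max(0)); meas("board",m,(284,215),.015,i)
E
```

```text
t 7.5 tcp [0.4464 0.0886 0.2799] jaw yaw 1.5 F [0.7 0.1 0.5] w 0.0855
[243. 138.] [326. 285.]
board [0.4478 0.0875] size 120.9 60.7 yaw -0.083
```

Emit:
jog_arm --deltas '[0.1, -0.08, -4, -0.012, 0.1, -0.08, -8, -0.012, 0.1, -0.08, -9.8, -0.012, 0.1, -0.08, -10.5, -0.012, 0.1, -0.08, -10.5, -0.012, 0.1, -0.08, -10.5, -0.012]'

```text
time: 8.1
eef_pos: [0.4479, 0.0869, 0.1754]
orientation: [[0.001, -0.996, 0.084], [0.001, 0.084, 0.996], [-1.0, -0.001, 0.001]]
force: [-0.0, -0.2, 0.6]
width: 0.0856
```

Emit:
jog_arm --deltas '[0, 0, 0, 0, 0, 0, 0, 0, 0, 0, 0, 0, 0, 0, 0, 0, 0, 0, 0, 0, 0, 0, 0, 0, 0, 0, 0, 0]' --claw 0.5 --squeeze 35

```text
time: 8.8
eef_pos: [0.4478, 0.0866, 0.1759]
orientation: [[0.002, -0.996, 0.085], [0.001, 0.085, 0.996], [-1.0, -0.002, 0.001]]
force: [-1.1, 0.8, 9.3]
width: 0.0592
```

Emit:
jog_arm --deltas '[0, 0, 1, 0, 0, 0, 3, 0, 0, 0, 7, 0, -1, 5, 8, 0.1, -2, 10, 8, 0.2, -3, 15, 8, 0.3, -4, 19, 8, 0.391, -4.2, 22.05, 8, 0.391, -4.2, 22.05, 8, 0.391, -4.2, 22.05, 8, 0.391, -4.2, 22.05, 8, 0.391]'

```text
time: 9.9
eef_pos: [0.4056, 0.3054, 0.255]
orientation: [[0.0, -0.954, -0.3], [-0.001, -0.3, 0.954], [-1.0, 0.0, -0.001]]
force: [-0.5, -1.1, -2.2]
width: 0.0588
```

```bash
python3 - <<'E'
from h import *
tcp(); p,d,i=snap("wrist","w5")
E
```

```text
t 9.9 tcp [0.4056 0.3054 0.255 ] jaw yaw 1.875 F [-0.5 -1.1 -2.2] w 0.0588
```

View pics/w5.png

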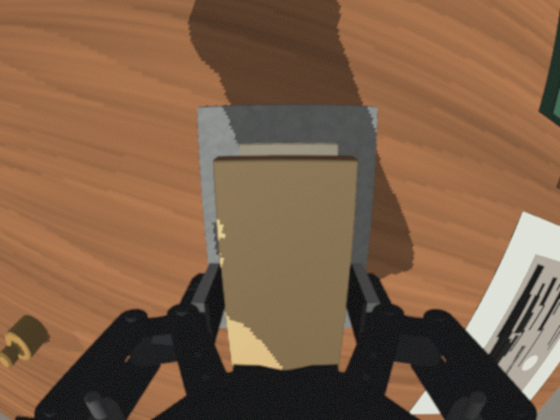

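The board is held, with its far corners at (215,160) and (356,158). The pad corners are at (239,145) and (338,145), the base corners at (198,107) and (377,106).

```bash
python3 - <<'E'
from h import *
s=tcp(); i=eyes.camera_info("wrist"); z=s["eef_pos"][2]-.1759
for n,q,h,L in (("board",[(215,160),(356,158)],z+.015,.06),("pad",[(239,145),(338,145)],.028,.06),("base",[(198,107),(377,106)],.018,.085)):
    Q=onplane("wrist",q,h,i); m=Q.mean(0); e=Q[1]-Q[0]; w=np.linalg.norm(e); t=e/w; nrm=np.array([-t[1],t[0]])
    if nrm[0]<0: nrm=-nrm
    print(n,"w",w,"centre",m+nrm*L,"yaw",np.arctan2(nrm[1],nrm[0]))
E
```

```text
t 9.95 tcp [0.4057 0.3053 0.2549] jaw yaw 1.875 F [-0.2 -0.1 -0.8] w 0.0589
board w 0.0581948865808011 centre [0.40468596 0.3059235 ] yaw 0.31843300324633683
pad w 0.06043698608281657 centre [0.40622061 0.30758189] yaw 0.305294092534042
base w 0.11478490801841504 centre [0.40635895 0.30764091] yaw 0.31108538938917596
```

Emit:
jog_arm --deltas '[0.08, 0.1, -2, 0, 0.08, 0.1, -3.5, 0, 0.08, 0.1, -4.3, 0, 0.08, 0.1, -4.7, 0, 0.08, 0.1, -4.7, 0, 0.08, 0.1, -4.7, 0, 0.08, 0.1, -4.7, 0]'

```text
time: 10.65
eef_pos: [0.4064, 0.308, 0.2083]
orientation: [[0.001, -0.954, -0.301], [0.001, -0.301, 0.954], [-1.0, -0.001, 0.0]]
force: [-0.6, -0.0, -0.4]
width: 0.059
```

```bash
python3 - <<'E'
from h import *
tcp(); p,d,i=snap("wrist","w6"); cv2.imwrite("pics/w6c.png",cv2.resize(p[60:400,130:440],None,fx=1.7,fy=1.7)[:,:,::-1])
E
```

```text
t 10.65 tcp [0.4064 0.308  0.2083] jaw yaw 1.877 F [-0.6 -0.  -0.4] w 0.059
```

View pics/w6c.png

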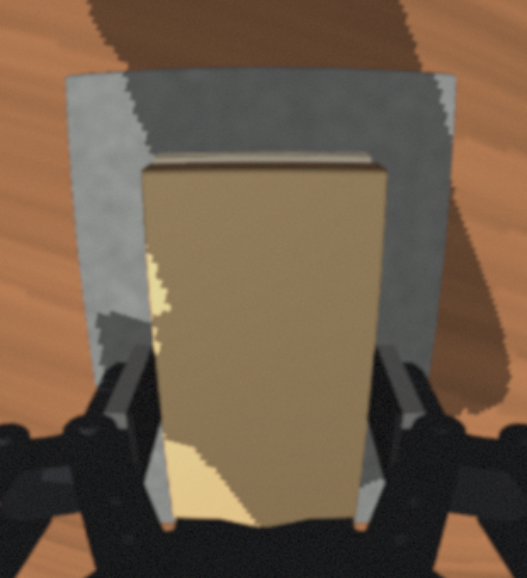

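The board hangs just above the pad, with its corners at crop (143,172) and (386,171). The pad's far edge runs (150,154)–(372,154).

```bash
python3 - <<'E'
from h import *
s=tcp(); i=eyes.camera_info("wrist"); z=s["eef_pos"][2]-.1759
for n,q,h,L in (("board",[(143,172),(386,171)],z+.015,.06),("pad",[(150,154),(373,154)],.028,.06),("base",[(67,76),(456,75)],.018,.085)):
    Q=onplane("wrist",np.array(q)/1.7+[130,60],h,i); m=Q.mean(0); e=Q[1]-Q[0]; w=np.linalg.norm(e); t=e/w; nrm=np.array([-t[1],t[0]])
    if nrm[0]<0: nrm=-nrm
    print(n,"w",w,"centre",m+nrm*L,"yaw",np.arctan2(nrm[1],nrm[0]))
E
```

```text
t 10.7 tcp [0.4064 0.308  0.2083] jaw yaw 1.877 F [-0.   0.2 -1.6] w 0.0588
board w 0.05906826518493162 centre [0.40638583 0.30864551] yaw 0.3102559897873054
pad w 0.06165083684255289 centre [0.40511629 0.30709724] yaw 0.3054286825942941
base w 0.11535922459239228 centre [0.40661088 0.30768892] yaw 0.30775429612706373
```

Emit:
jog_arm --deltas '[-0.07, -0.11, -0.1, 0, -0.07, -0.11, -0.2, 0, -0.07, -0.11, -0.3, 0, -0.07, -0.11, -0.38, 0, -0.07, -0.11, -0.42, 0, -0.07, -0.11, -0.42, 0]'

```text
time: 11.3
eef_pos: [0.4055, 0.3068, 0.204]
orientation: [[-0.0, -0.953, -0.301], [-0.0, -0.301, 0.953], [-1.0, 0.0, 0.0]]
force: [-2.0, -1.2, 7.0]
width: 0.0591
```

Contact at 7 N. I'll release and rise, then go toward the iron and look from the top on the way.

Emit:
jog_arm --deltas '[0, 0, 0, 0, 0, 0, 0.1, 0, 0, 0, 0.1, 0, 0, 0, 0.1, 0, 0, 0, 0.1, 0]' --claw 1

```text
time: 11.8
eef_pos: [0.4055, 0.3068, 0.2044]
orientation: [[-0.0, -0.953, -0.301], [-0.0, -0.301, 0.953], [-1.0, 0.0, -0.0]]
force: [0.7, 0.2, -1.1]
width: 0.0854
```

Emit:
jog_arm --deltas '[0, 0, 1, 0, 0, 0, 4, 0, 0, 0, 9, 0, 0, -4, 9, -0.14, 1, -8, 9, -0.28, 1.5, -12, 9, -0.42, 2, -16, 9, -0.56, 2.5, -20, 9, -0.7, 3, -24, 9, -0.84, 3.5, -28, 9, -0.98, 4, -32, 9, -1.1, 4.5, -36, 9, -1.2, 4.8, -38.4, 9, -1.28, 4.8, -38.4, 9, -1.28, 4.8, -38.4, 9, -1.28, 4.8, -38.4, 9, -1.28, 4.8, -38.4, 9, -1.28]'

```text
time: 13.5
eef_pos: [0.4535, -0.076, 0.2946]
orientation: [[-0.0, -0.564, 0.825], [0.001, 0.825, 0.564], [-1.0, 0.001, 0.0]]
force: [-0.3, -0.9, 0.1]
width: 0.0856
```

```bash
python3 - <<'E'
from h import *
s=tcp(); p,d,i=snap("top","t3"); np.savez("t3.npz",p=p)
H,S,V=hsv(p); print("px",S[247,138],V[247,138],H[247,138])
meas("base",(S<70)&(V>60),(115,247),.018,i,"top")
meas("board",(S>50)&(S<120)&(V>165)&(H>20),(138,247),.043,i,"top")
p,d,i=snap("wrist","w7"); np.savez("w7.npz",p=p,d=d); print(project("wrist",[[.4535,-.077,.064],[.4535,-.077,0]],i))
t=cv2.imread("pics/t3.png")[180:320,60:280]; w=cv2.imread("pics/w7.png")
cv2.imwrite("pics/m7.png",np.vstack([cv2.resize(t,(440,280),interpolation=cv2.INTER_CUBIC),cv2.resize(w,(440,320))]))
E
```

```text
t 13.5 tcp [ 0.4535 -0.076   0.2946] jaw yaw 0.6 F [-0.3 -0.9  0.1] w 0.0856
px 101 233 23
base [0.4051 0.3069] size 169.5 116.7 yaw 0.304
board [0.4038 0.3079] size 118.8 60.5 yaw 0.307
[[285.01440588 233.39395818]
 [284.97398102 205.0277526 ]]
```

View pics/m7.png

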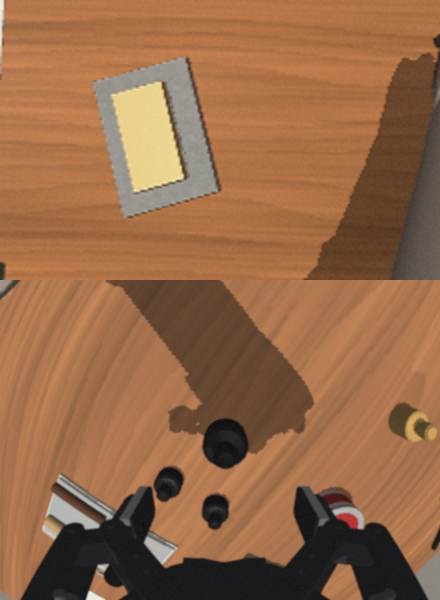

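The board lies squarely on the pad and base, 1–1.6 mm off centre by the top view. The iron is centred between the jaws, clear of the two smaller ones at montage (168,485) and (215,510).

```bash
python3 - <<'E'
from h import *
tcp(); f=np.load("w7.npz"); d=f["d"]; i=eyes.camera_info("wrist")
v,u=np.indices(d.shape); o,r=rays("wrist",np.c_[u.ravel(),v.ravel()],i); ax=np.array(i["T"])[:3,2]
P=o+r*(d.ravel()/(r@ax))[:,None]; k=P[(np.hypot(P[:,0]-.4535,P[:,1]+.077)<.035)&(d.ravel()>0)]
for lo,hi in ((.0615,.067),(.031,.036)):
    q=k[(k[:,2]>lo)&(k[:,2]<hi)]; c,rad=cv2.minEnclosingCircle((q[:,:2]*1000).astype(np.float32)); print(len(q),np.round(c,1),rad)
E
```

```text
t 13.6 tcp [ 0.4535 -0.0763  0.2945] jaw yaw 0.599 F [0.3 0.6 0. ] w 0.0852
667 [455.1 -77.1] 10.715068817138672
1278 [455.4 -77.4] 22.79142189025879
```

Emit:
jog_arm --deltas '[0.12, -0.1, -3, 0, 0.12, -0.1, -6, 0, 0.12, -0.1, -9, 0, 0.12, -0.1, -11, 0, 0.12, -0.1, -11.5, 0, 0.12, -0.1, -11.5, 0, 0.12, -0.1, -11.5, 0]'

```text
time: 14.3
eef_pos: [0.4551, -0.0781, 0.1803]
orientation: [[0.001, -0.562, 0.827], [0.0, 0.827, 0.562], [-1.0, -0.001, 0.001]]
force: [1.1, 0.9, 0.7]
width: 0.0853
```

Emit:
jog_arm --deltas '[0, 0, 0, 0, 0, 0, 0, 0, 0, 0, 0, 0, 0, 0, 0, 0, 0, 0, 0, 0, 0, 0, 0, 0, 0, 0, 0, 0, 0, 0, 0, 0]' --claw 0.3 --squeeze 50

```text
time: 15.1
eef_pos: [0.4551, -0.0782, 0.1805]
orientation: [[0.002, -0.562, 0.827], [0.001, 0.827, 0.562], [-1.0, -0.0, 0.002]]
force: [-1.6, 1.6, 10.5]
width: 0.0442
```

Emit:
jog_arm --deltas '[0, 0, 0.5, 0, 0, 0, 2, 0, 0, 0, 5, 0, 0, 1, 9, 0, -0.2, 5, 9, 0.14, -0.4, 9, 9, 0.28, -0.6, 13, 9, 0.42, -0.8, 17, 9, 0.56, -1, 21, 9, 0.7, -1.2, 25, 9, 0.84, -1.4, 29, 9, 0.98, -1.6, 33, 9, 1.12, -1.8, 37, 9, 1.22, -2.05, 39.3, 8, 1.28, -2.05, 39.3, 7, 1.28, -2.05, 39.3, 7, 1.28, -2.05, 39.3, 7, 1.28, -2.05, 39.3, 7, 1.28]'

```text
time: 16.9
eef_pos: [0.4346, 0.3136, 0.2498]
orientation: [[0.0, -0.954, -0.299], [-0.001, -0.299, 0.954], [-1.0, -0.0, -0.001]]
force: [0.5, -0.7, -2.7]
width: 0.0439
```

```bash
python3 - <<'E'
from h import *
tcp(); p,d,i=snap("wrist","w8"); np.savez("w8.npz",p=p,d=d)
E
```

```text
t 16.9 tcp [0.4346 0.3136 0.2498] jaw yaw 1.875 F [ 0.5 -0.7 -2.7] w 0.0439
```

View pics/w8.png

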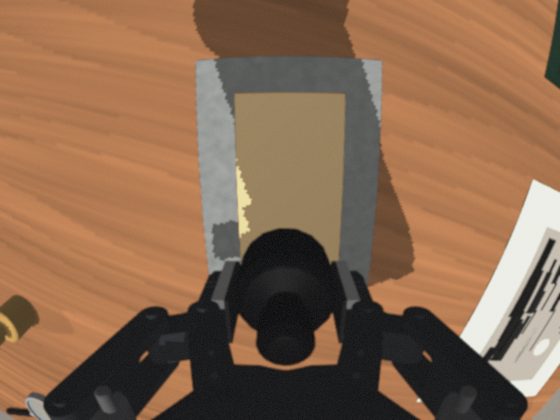

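The iron hangs upright between the fingers at (286,285). The board's near-end corners are at (235,93) and (345,94), the base's at (197,60) and (382,62).

```bash
python3 - <<'E'
from h import *
s=tcp(); i=eyes.camera_info("wrist"); d=np.load("w8.npz")["d"]
for n,q,h,L in (("board",[(235,93),(345,94)],.043,.06),("base",[(197,60),(382,62)],.018,.085)):
    Q=onplane("wrist",q,h,i); m=Q.mean(0); e=Q[1]-Q[0]; w=np.linalg.norm(e); t=e/w; nrm=np.array([-t[1],t[0]])
    if nrm[0]<0: nrm=-nrm
    c=m+nrm*L; print(n,"w",w,"centre",c,"yaw",np.arctan2(nrm[1],nrm[0]),"halves",c+nrm*.03,c-nrm*.03)
v,u=np.indices(d.shape); o,r=rays("wrist",np.c_[u.ravel(),v.ravel()],i); ax=np.array(i["T"])[:3,2]
P=o+r*(d.ravel()/(r@ax))[:,None]; z0=s["eef_pos"][2]-.1805
k=P[(np.hypot(P[:,0]-s["eef_pos"][0],P[:,1]-s["eef_pos"][1])<.035)&(d.ravel()>0)&(P[:,2]>z0+.058)&(P[:,2]<z0+.07)&(abs(u.ravel()-286)<35)]
c,rad=cv2.minEnclosingCircle((k[:,:2]*1000).astype(np.float32)); print(len(k),np.round(c,1),rad,"top z",np.percentile(k[:,2],95)-z0)
E
```

```text
t 16.95 tcp [0.4346 0.3137 0.2499] jaw yaw 1.875 F [ 0.9 -0.5 -3. ] w 0.044
board w 0.05919189301022438 centre [0.40582306 0.30713897] yaw 0.29842884390645147 halves [0.43449705 0.31595954] [0.37714907 0.29831841]
base w 0.11501765893977661 centre [0.40739618 0.3075612 ] yaw 0.29704993739197055 halves [0.4360823  0.31634222] [0.37871005 0.29878018]
2307 [432.9 313.2] 11.103715896606445 top z 0.06539691496974087
```

Emit:
jog_arm --deltas '[0.13, 0.12, -1, 0, 0.13, 0.12, -1.8, 0, 0.13, 0.12, -2.2, 0, 0.13, 0.12, -2.4, 0, 0.13, 0.12, -2.4, 0, 0.13, 0.12, -2.4, 0, 0.13, 0.12, -2.4, 0]'

```text
time: 17.65
eef_pos: [0.4356, 0.3161, 0.2257]
orientation: [[0.0, -0.953, -0.301], [0.0, -0.301, 0.953], [-1.0, -0.0, 0.0]]
force: [0.3, 0.9, -3.9]
width: 0.0441
```

Emit:
jog_arm --deltas '[0.03, 0.03, -0.08, 0, 0.03, 0.03, -0.15, 0, 0.03, 0.03, -0.18, 0, 0.03, 0.03, -0.2, 0, 0.03, 0.03, -0.2, 0]'

```text
time: 18.15
eef_pos: [0.4358, 0.3163, 0.2237]
orientation: [[-0.0, -0.953, -0.301], [0.0, -0.301, 0.953], [-1.0, 0.0, 0.0]]
force: [-0.5, -0.3, 0.5]
width: 0.0441
```

Emit:
jog_arm --deltas '[0, 0, -0.03, 0, 0, 0, -0.03, 0, 0, 0, -0.03, 0]'

```text
time: 18.45
eef_pos: [0.4358, 0.3163, 0.2236]
orientation: [[0.0, -0.954, -0.301], [0.0, -0.301, 0.954], [-1.0, -0.0, 0.0]]
force: [-2.8, -1.3, 5.7]
width: 0.0442
```

Emit:
jog_arm --deltas '[0, 0, 0, 0, 0, 0, 0, 0, 0, 0, 0, 0, 0, 0, 0, 0, 0, 0, 0, 0, 0, 0, 0, 0]' --claw 0.95

```text
time: 19.05
eef_pos: [0.4358, 0.3163, 0.2232]
orientation: [[-0.0, -0.953, -0.301], [-0.0, -0.301, 0.953], [-1.0, 0.0, 0.0]]
force: [0.3, -0.4, 0.9]
width: 0.081
```

Emit:
jog_arm --deltas '[0, 0, 1, 0, 0, 0, 3, 0, 0, 0, 6, 0, 0, 0, 10, 0, 2, -4, 10, 0, 4, -8, 10, 0, 7, -11, 10, 0, 10, -14, 10, 0, 13, -18, 10, 0, 16, -21, 10, 0, 18.4, -24.9, 10, 0, 18.4, -24.9, 10, 0, 18.4, -24.9, 9, 0, 18.4, -24.9, 8, 0, 18.4, -24.9, 8, 0, 18.4, -24.9, 8, 0]'

```text
time: 20.65
eef_pos: [0.6191, 0.0687, 0.3026]
orientation: [[-0.002, -0.953, -0.304], [0.0, -0.304, 0.953], [-1.0, 0.001, 0.001]]
force: [0.3, 0.2, -0.5]
width: 0.081
```

```bash
cat >> h.py <<'E'
def circ(d,i,xy,bands,near=.035,z0=0,name="wrist"):
    v,u=np.indices(d.shape); o,r=rays(name,np.c_[u.ravel(),v.ravel()],i); ax=np.array(i["T"])[:3,2]
    P=o+r*(d.ravel()/(r@ax))[:,None]; k=P[(np.hypot(P[:,0]-xy[0],P[:,1]-xy[1])<near)&(d.ravel()>0)]
    for lo,hi in bands:
        q=k[(k[:,2]>z0+lo)&(k[:,2]<z0+hi)]; c,rad=cv2.minEnclosingCircle((q[:,:2]*1000).astype(np.float32)); print(len(q),np.round(c,1),round(rad,1))
E
python3 - <<'E'
from h import *
s=tcp(); p,d,i=snap("top","t4"); np.savez("t4.npz",p=p,d=d)
circ(d,i,(.434,.316),((.0615,.067),(.031,.036)),z0=.043,name="top")
p,d,i=snap("wrist","w9"); np.savez("w9.npz",p=p,d=d); circ(d,i,(.620,.067),((.0615,.067),(.034,.040)))
t=cv2.imread("pics/t4.png")[140:320,60:280]; w=cv2.imread("pics/w9.png")
cv2.imwrite("pics/m9.png",np.vstack([cv2.resize(t,(440,360),interpolation=cv2.INTER_CUBIC)[60:],cv2.resize(w,(440,300))]))
E
```

```text
t 20.65 tcp [0.6191 0.0687 0.3026] jaw yaw 1.879 F [ 0.3  0.2 -0.5] w 0.081
57 [433.4 315.5] 10.4
158 [433.4 315.6] 22.5
527 [621.8  68. ] 9.8
1108 [621.8  68.2] 19.9
```

View pics/m9.png

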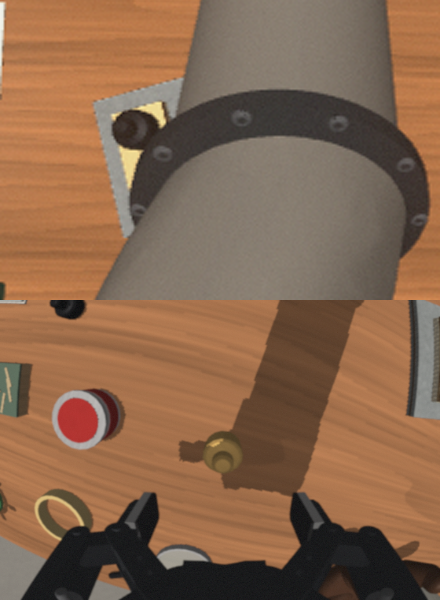

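The iron stands upright on the far half of the board. The brass is centred between the jaws, with the tin well clear.

Emit:
jog_arm --deltas '[0.2, -0.08, -4, 0, 0.2, -0.08, -8, 0, 0.2, -0.08, -10.5, 0, 0.2, -0.08, -12, 0, 0.2, -0.08, -12.3, 0, 0.2, -0.08, -12.3, 0, 0.2, -0.08, -12.3, 0]'

```text
time: 21.45
eef_pos: [0.6226, 0.0666, 0.1818]
orientation: [[0.003, -0.953, -0.301], [0.0, -0.301, 0.953], [-1.0, -0.003, -0.0]]
force: [-0.2, -0.1, -1.0]
width: 0.0813
```

Emit:
jog_arm --deltas '[0, 0, 0, 0, 0, 0, 0, 0, 0, 0, 0, 0, 0, 0, 0, 0, 0, 0, 0, 0, 0, 0, 0, 0, 0, 0, 0, 0, 0, 0, 0, 0]' --claw 0.2 --squeeze 50

```text
time: 22.25
eef_pos: [0.622, 0.0667, 0.1812]
orientation: [[0.001, -0.953, -0.301], [0.001, -0.301, 0.953], [-1.0, -0.001, 0.0]]
force: [-1.6, -0.3, 6.4]
width: 0.0387
```

Emit:
jog_arm --deltas '[0, 0, 0.5, 0, 0, 0, 2, 0, 0, 0, 6, 0, -1, 1, 10, 0, -4, 4, 13, 0, -7, 7, 13, 0, -10, 10, 13, 0, -13, 13, 13, 0, -16, 16, 13, 0, -19, 19, 13, 0, -22, 21, 13, 0, -24, 23, 12, 0, -24.4, 23.1, 10, 0, -24.4, 23.1, 7.5, 0, -24.4, 23.1, 7, 0, -24.4, 23.1, 7, 0, -24.4, 23.1, 7, 0]'

```text
time: 23.95
eef_pos: [0.3784, 0.2975, 0.2513]
orientation: [[0.001, -0.954, -0.301], [0.001, -0.301, 0.954], [-1.0, -0.001, 0.001]]
force: [-0.2, 0.4, -3.7]
width: 0.0382
```

```bash
python3 - <<'E'
from h import *
s=tcp(); p,d,i=snap("wrist","w10"); np.savez("w10.npz",p=p,d=d)
d2=d.copy(); d2[:, :250]=0; d2[:,322:]=0
circ(d2,i,s["eef_pos"][:2],((.0585,.068),),z0=s["eef_pos"][2]-.1812)
E
```

```text
t 23.95 tcp [0.3784 0.2975 0.2513] jaw yaw 1.876 F [-0.2  0.4 -3.7] w 0.0382
1907 [378.  297.3] 10.2
```

View pics/w10.png

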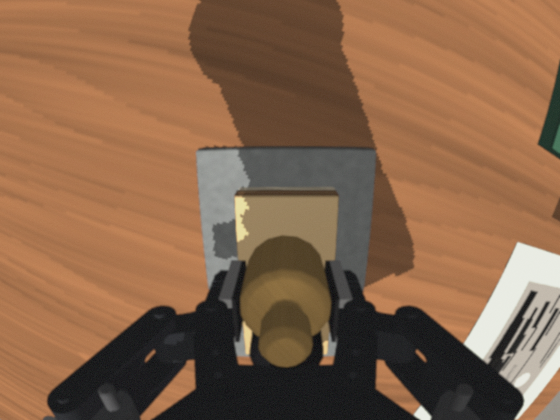

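The brass is held upright at (285,290). The board's top corners are at (235,196) and (338,194), its base corners at (197,152) and (376,150).

```bash
python3 - <<'E'
from h import *
tcp(); i=eyes.camera_info("wrist")
for n,q,h,L in (("board",[(235,196),(338,194)],.043,.06),("base",[(197,152),(376,150)],.018,.085)):
    Q=onplane("wrist",q,h,i); m=Q.mean(0); e=Q[1]-Q[0]; w=np.linalg.norm(e); t=e/w; nrm=np.array([.953,.302])
    c=m+nrm*L; print(n,"w",w,"centre",c,"yaw",np.arctan2(t[0],-t[1]),"near half",c-nrm*.03)
E
```

```text
t 24.0 tcp [0.3784 0.2976 0.2514] jaw yaw 1.876 F [ 0.4 -0.3 -3.1] w 0.0385
board w 0.05914025978053838 centre [0.40504168 0.30716455] yaw -2.8162992623284335 near half [0.37645168 0.29810455]
base w 0.11518018421269612 centre [0.4071662  0.30804249] yaw -2.8245621351606984 near half [0.3785762  0.29898249]
```

Emit:
jog_arm --deltas '[-0.1, 0.05, -1, 0, -0.1, 0.05, -1.8, 0, -0.1, 0.05, -2.2, 0, -0.1, 0.05, -2.4, 0, -0.1, 0.05, -2.5, 0, -0.1, 0.05, -2.5, 0, -0.1, 0.05, -2.5, 0]'

```text
time: 24.7
eef_pos: [0.3769, 0.2981, 0.2253]
orientation: [[0.0, -0.953, -0.301], [0.0, -0.301, 0.953], [-1.0, -0.0, 0.0]]
force: [-0.2, 0.3, -4.0]
width: 0.0382
```

Emit:
jog_arm --deltas '[0, 0, -0.05, 0, 0, 0, -0.1, 0, 0, 0, -0.12, 0, 0, 0, -0.14, 0, 0, 0, -0.14, 0, 0, 0, -0.14, 0]'

```text
time: 25.3
eef_pos: [0.3768, 0.2981, 0.2242]
orientation: [[0.0, -0.953, -0.301], [0.0, -0.301, 0.953], [-1.0, -0.0, 0.0]]
force: [-1.8, -1.4, 5.8]
width: 0.0384
```

Emit:
jog_arm --deltas '[0, 0, 0, 0, 0, 0, 0, 0, 0, 0, 0, 0, 0, 0, 0, 0, 0, 0, 0, 0, 0, 0, 0, 0]' --claw 0.9

```text
time: 25.9
eef_pos: [0.3768, 0.298, 0.2238]
orientation: [[0.0, -0.953, -0.301], [0.0, -0.301, 0.953], [-1.0, -0.0, 0.0]]
force: [-0.0, -0.6, -0.3]
width: 0.0768
```

Emit:
jog_arm --deltas '[0, 0, 1, 0, 0, 0, 3, 0, 0, 0, 6, 0, 0, 0, 10, 0, 0, 0, 14, 0, 4, -5, 14, 0, 8, -10, 14, 0, 10, -15, 14, 0, 12, -20, 14, 0, 12, -25, 14, 0, 12, -30, 14, 0, 12, -34, 14, 0, 12, -34, 14, 0, 12, -34, 14, 0, 12, -34, 14, 0]'

```text
time: 27.4
eef_pos: [0.4967, -0.0421, 0.3643]
orientation: [[0.0, -0.954, -0.3], [0.001, -0.3, 0.954], [-1.0, -0.001, 0.0]]
force: [0.1, 0.7, -0.4]
width: 0.0769
```

```bash
python3 - <<'E'
from h import *
s=tcp(); p,d,i=snap("top","t5"); H,S,V=hsv(p)
c,a=meas("base",(S<70)&(V>60),(115,250),.018,i,"top")
for xy in ((.4334,.3155),(.376,.298)): circ(d,i,xy,((.0615,.067),(.031,.040)),z0=.043,name="top",near=.032)
m=((S>50)&(S<125)&(V>150)&(H>19)).astype(np.uint8); m[:, :110]=0; m[:,170:]=0; m[:205]=0; m[300:]=0
m=cv2.morphologyEx(m,cv2.MORPH_OPEN,np.ones((2,2)))
q=np.argwhere(m)[:,::-1]; c,l,w,a=rect(onplane("top",q,.043,i)); print("board",c,l,w,a)
p2,_,_=snap("scene","s5")
cv2.imwrite("pics/m11.png",np.vstack([cv2.resize(p[190:310,80:240],(480,360),interpolation=cv2.INTER_CUBIC),cv2.resize(p2[100:220,240:400],(480,360)[:1]+(240,),interpolation=cv2.INTER_CUBIC)])[:,:,::-1])
E
```

```text
t 27.4 tcp [ 0.4967 -0.0421  0.3643] jaw yaw 1.876 F [ 0.1  0.7 -0.4] w 0.0769
base [0.4051 0.3068] size 169.6 116.8 yaw 0.302
57 [433.6 314.8] 9.6
187 [433.4 315.8] 22.4
54 [375.3 297.5] 9.0
154 [376.1 297.8] 20.2
board [0.40156284 0.30538013] 118.80963134765625 60.56941604614258 0.30704060247568377
```

View pics/m11.png

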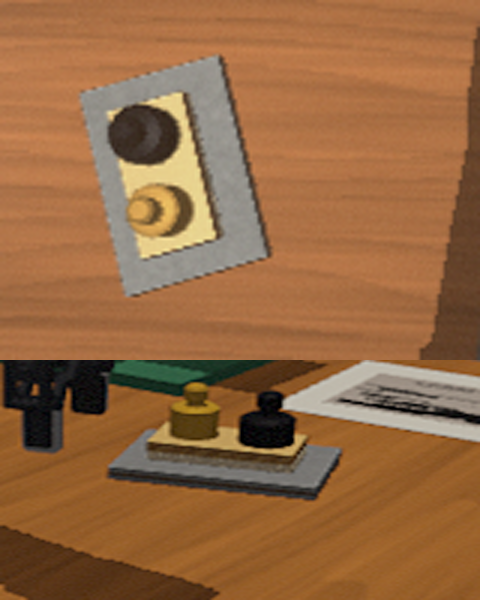

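The 1 px shift in that board reading comes from the 2x2 morphology kernel; without it the board is unchanged at (0.404, 0.308). Both weights stand upright on the middles of the halves, within about 2 mm. Handing in.

```bash
python3 -c "
from rig import ctrl
print(ctrl.finish_job())"
```

```text
the job is handed in; nothing more can be done
None
```

The job is handed in at about 27 s of the 106 s allowed. I laid the cream pad over the print, then the plywood board on the pad running the same way. The largest iron now stands on the far half of the board and the brass on the near half. I did not touch the lino block, the tin or the smaller irons.

Last checks:
- **Board:** it is about 1–2 mm off the base centre, with its yaw within 0.005 rad of the base's.
- **Pad:** it was within about 1 mm of the base centre in the last wrist-camera view before the board covered it. An earlier top view, partly blocked by the arm, put it about 2.5 mm off.
- **Weights:** both stand upright, 30.6 mm and 29.6 mm from the board's middle against the 30 mm wanted. They are 1–1.5 mm off the centreline.
- **Forces:** the highest reading was about 10 N, while gripping the iron; the readings while setting things down were about 7 N or less. The gripper was clear of everything at hand-in.

One check disagreed: the final board reading came out about 2–2.5 mm shifted in each axis. I put this down to a one-pixel shift from my mask filter, since the size and yaw matched the earlier reading. I did not re-measure it.

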